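Snap the pen cup onto its desk base and prove with a tug that it holds

TASK

Fit the wooden pen cup onto the stud of the dark desk base and press it straight down until it snaps fully home. Then prove that it holds: keep hold of the cup and pull straight up on it with slowly rising force to about 11 newtons, keep that pull for a second, and never pull harder than 15 newtons. Let go, leaving the cup upright and fully home; leave the mug, the earbud case and the eraser where they are.

Things in the scene. Friction and masses are not known exactly. Their poses are not given: they have to be found in the camera images.
- cup: loose pen cup of pale wood, a plain round tube 50 mm in outer diameter, 105 mm tall, wall 4 mm, about 0.1 kg, open at the top, two thin dark rings round it; stands upright on the desk. Origin: centre of its underside, z up. Its floor is 38 mm up; below it is hollow, with a 6 mm thick inward lip of 30 mm inner diameter at the very bottom that passes over the stud. Any turn about its axis will do
- base: dark steel desk base stuck to the desk (does not move): a plate 84 x 160 x 12 mm. Origin: on the desk plane, directly below the stud's axis; z up. In its frame the plate reaches from y = -118 to +42 mm and x = -42 to +42 mm; a small tray with an 8 mm high rim (20 mm over the desk) with a sharpener in it (top about 27 mm over the desk) lies at y = -78 mm
- stud_foot (a point): foot of the base's bare metal stud, on its axis at the level of the plate's top (12 mm above the desk when not pulled); moves with the stud, z up. With the cup fully home its underside rests on the plate, so cup is at this point to within 1 mm
- stud_top (a point): top of the stud, on its axis, 36 mm above its foot. The stud is 28 mm in diameter with a tapered top (18 mm at the very top, full width 8 mm below it), so the cup's 30 mm hole has 1 mm of play all round
- catches (a point): point on the stud's axis 8 mm above its foot, level with the noses of two opposite spring catches in its flanks. Going down, the cup's lip meets them some 15 mm before home; the resistance rises to about 7 N, then gives way and the cup snaps down on the plate. Once home they hold it against a straight pull of about 20 N; beyond that it comes off
- stud (a joint): rise of the stud against its stiff draw-down spring, in m; 0 when nothing pulls, with or without the cup. It rises 1 mm for each 6 N of net upward pull by the snapped-on cup (pull of the hand less the cup's weight): 11 N is 1.8 mm, 15 N is 2.5 mm. The reading is as noisy as the poses, so the felt force is the better guide
- mug: bystander, a mug 94 mm tall, 86 mm in diameter, with a handle; origin: centre of its underside. Leave alone
- earbud_case: bystander, a rounded white case 47 x 60 x 24 mm; origin: centre of its underside. Leave alone
- eraser: bystander, an eraser 19 x 46 x 12 mm lying flat; origin: centre of its underside. Leave alone
There are look-alikes about, which are no part of the job. What is shaped like the cup but blue or red is not meant.

How it is judged:
By the outcome, as a careful person would: the job done as asked, in the order asked, and still so for the second after the job is handed in, with the robot touching nothing.
It also fails if it takes over 58 s, if anything falls off the work surface, if the arm or the gripper's body presses on something with over 40 N, if the wrist force passes 120 N, or if a joint passes its speed limit or range.

ROBOT

A 6-joint arm with a two-finger parallel gripper is mounted at the origin on a cart in front of the work surface, level with it; the furniture and walls round the work are solid. World frame = base frame: x ahead of the robot, y to its left, z up, the work surface at z = 0. Lengths are in m, angles in rad, forces in N, time in s.
With the tool pointing down it reaches from about 0.275 to 0.825 m from the base axis. Payload 5.2 kg.
Tool frame: the origin (TCP) lies at the very end of the fingers, on their centre line; the grasp point (between the pads) lies 19 mm behind it (arm.grip_point_offset is the distance from the TCP to the grasp point, in m); z points along the fingers, y is the line along which they close (so a half turn about z gives the same grasp; the last joint's range is limited). The gripper opens to 93 mm and grips with 3 to 60 N. Pads are 15 mm wide; open, the fingers measure 128 mm over their backs; the gripper's body (75 mm by 188 mm) begins 65 mm behind the grasp point.
Start: joints at [-1.519, 0.259, 1.535, -0, 1.348, -0.203], TCP at [0.139, -0.532, 0.219] pointing down, gripper open.
Joint ranges: [-3.14, 3.14], [-0.91, 2.08], [0.19, 2.58], [-1.22, 4.36], [0.22, 2.71], [-3.12, 3.12]. Speed limits (rad/s): [2.57, 2.57, 3.14, 3.14, 3.14, 3.14].

INTERFACE

Orientations are given as a unit quaternion [w, x, y, z].
In Python, from cell import arm, viewer gives the robot as it stands.
- The arm moves only by the shell command python3 -m inch 'ROWS' [FORCE]. ROWS is JSON, a list of rows, each a list of 3 entries, a list of its own where there are three numbers: the opening, from -1 (shut) to 1 (fully open), then the shift along the tool's x, y, z in cm, then the turn, a rotation vector about the tool's x, y, z in rad. In form: [[fingers, [x, y, z], [ax, ay, az]], ...]. A call has 1 to 20 rows; each row shifts and turns the commanded pose from where the row before left it, along the tool's axes as they then stand; what a row does not reach is not made up. A row lasts 1/8 s, in which the tool goes at most 62.5 mm and 10.7 degrees, less where a joint would pass 70% of its speed; a pose out of reach is approached as far as the arm can. A call is refused whole if a number of a shift passes 6.25 or a number of a turn 0.188, either way. A call with a gripper value outside its range is refused whole. The fingers move at their own pace and stop on an object; FORCE is the grip in N (left out, the last holds). Time passes only in rows, so rows that do not move let the fingers close. It gives the time, the measured TCP pose, the force, the opening and the grip force at its end, in the units of the state.
- arm.state(): the state, without advancing time (a new reading comes with each control period).
- viewer.camera(name): name is "scene" or "top" or "wrist"; returns a dict with "color" (384x512x3 uint8, red, green, blue), "vfov" (degrees; the focal length in pixels is half the picture's height over the tangent of half this angle, whatever the lens; pixels are square), "cx", "cy" (the principal point, pixels), "extrinsics" (4x4, takes a point from world to camera coordinates); the wrist camera has in their place "T_tool_cam" (4x4, takes a point from camera to tool coordinates, whose origin is the TCP and whose axes are the flange's). Camera axes: x right, y down, z forward; pixel columns grow to the right and rows downward; lengths in m; the calibration is good to about 2 mm. A picture is of the moment at which its call begins: read the wrist's pose just before it. There is no depth.
- arm.finish_job(): hands the job in; it is judged then, once.
The state is a dict: "t": time; "qpos": joint angles; "qvel": joint speeds; "joint_torque": joint torques, N m; "tcp_pos": TCP position; "tool_rot": TCP orientation; "contact_force": force on the tool from outside, world axes, zero at the start; "moment": the same for the moment, N m; "grip_width": finger opening in m; "grasp_force": force on a finger pad.
Only numpy, scipy, OpenCV 4.12 (cv2) and the standard library are available. Lean on these libraries where they do the work, as an engineer would, in place of code of your own. Each camera call takes 0.05 s, during which the arm holds its last target. There are 200 camera calls.

## Working session

There is one attempt and no reset: what is moved stays moved. The work goes in short steps, Python scripts to look and compute and a shell command to move; the robot and the scene stay as the last step left them, time stands still between calls to the robot, and variables do not carry over. Pictures are saved under pics/ and viewed, at most 10 in all, crops included, and the job is handed in when it is done.

```bash
mkdir -p pics; ls; python3 - <<'E'
from cell import arm, viewer
import cv2,numpy as np
s=arm.state();print({k:np.round(v,3).tolist() for k,v in s.items()})
for n in("scene","top"):
    c=viewer.camera(n);cv2.imwrite(f"pics/{n}0.png",c["color"][:,:,::-1])
    print(n,c["vfov"],c["cx"],c["cy"],np.round(c["extrinsics"],4).tolist(), c.keys())
    np.savez(f"{n}.npz",**c)
c=viewer.camera("wrist");print(c["vfov"],c["cx"],c["cy"],c["T_tool_cam"].tolist() if hasattr(c["T_tool_cam"],'tolist') else c["T_tool_cam"])
a=cv2.imread("pics/scene0.png");b=cv2.imread("pics/top0.png")
E
```

```text
pics
{'t': 0.0, 'qpos': [-1.519, 0.259, 1.536, -0.0, 1.348, -0.203], 'qvel': [-0.001, 0.0, -0.002, -0.001, -0.001, 0.0], 'joint_torque': [0.002, -43.73, -28.4, 0.072, 0.041, -0.0], 'tcp_pos': [0.139, -0.532, 0.218], 'tool_rot': [-0.001, 0.992, 0.127, 0.0], 'contact_force': [-1.029, 0.681, -0.708], 'moment': [-0.033, -0.058, 0.055], 'grasp_force': 0.0, 'grip_width': 0.093}
scene 49.47822806216038 255.17888291396866 190.97139823735174 [[0.6823, -0.7311, -0.0068, -0.3144], [-0.2764, -0.2494, -0.9281, 0.2322], [0.6768, 0.6351, -0.3722, 0.9291], [0.0, 0.0, 0.0, 1.0]] dict_keys(['color', 'vfov', 'cx', 'cy', 'extrinsics'])
top 47.733309932867876 258.4279855487024 189.61823113188294 [[-0.0017, -0.9998, -0.0221, 0.0836], [-0.9919, 0.0045, -0.1267, 0.5201], [0.1267, 0.0217, -0.9917, 1.1372], [0.0, 0.0, 0.0, 1.0]] dict_keys(['color', 'vfov', 'cx', 'cy', 'extrinsics'])
63.884922717641736 253.0682321073801 196.96446871310144 [[-0.000719580072711173, -0.9677142612225862, -0.25204878660874647, 0.0693761575562744], [0.9999992240530949, -0.0004400376735101263, -0.0011654441434798984, 0.0017266179374224588], [0.0010169059566334888, -0.2520494296626525, 0.9677138269700425, -0.16666635059692195], [0.0, 0.0, 0.0, 1.0]]
```

View pics/scene0.png

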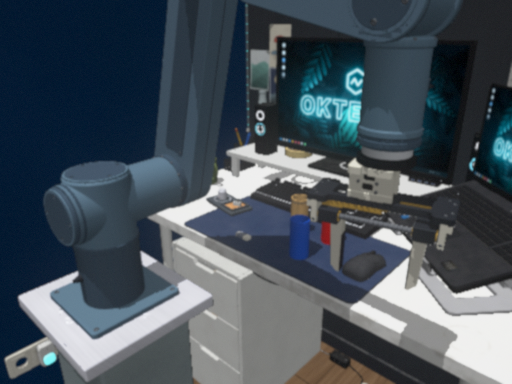

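View pics/top0.png

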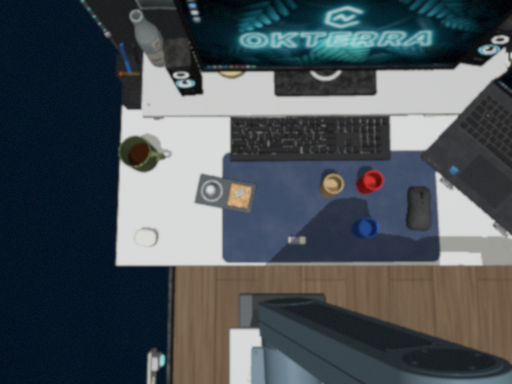

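```bash
cat > h.py <<'E'
import numpy as np,cv2
from scipy.spatial.transform import Rotation as R
from cell import arm,viewer
def K(c): return 0.5*c["color"].shape[0]/np.tan(np.radians(float(c["vfov"]))/2)
def rot(s): return R.from_quat(np.array(s["tool_rot"])[[1,2,3,0]]).as_matrix()
def wrist():
    s=arm.state(); c=viewer.camera("wrist")
    T=np.eye(4);T[:3,:3]=rot(s);T[:3,3]=s["tcp_pos"]
    c=dict(c); c["extrinsics"]=np.linalg.inv(T@np.array(c["T_tool_cam"])); return s,c
def pt(c,u,v,z):
    E=np.array(c["extrinsics"]);o=-E[:3,:3].T@E[:3,3]
    d=E[:3,:3].T@np.array([(u-c["cx"])/K(c),(v-c["cy"])/K(c),1]); return o+d*(z-o[2])/d[2]
def pix(c,p):
    E=np.array(c["extrinsics"]);q=E[:3,:3]@p+E[:3,3];return q[:2]/q[2]*K(c)+[c["cx"],c["cy"]]
def blobs(m,mn=60):
    cs,_=cv2.findContours(m.astype(np.uint8),cv2.RETR_EXTERNAL,cv2.CHAIN_APPROX_NONE)
    return [k for k in cs if cv2.contourArea(k)>mn]
E
python3 - <<'E'
from h import *
c=dict(np.load("top.npz"))
for n,u,v,z in(("cup",333,183,.105),("red",371,180,.105),("blue",367,227,.105),("stud",210,189,.048),("tray",240,195,.02),("mug",137,153,.094),("case",146,237,.02),("er",297,240,.01),("shelf",333,115,.1)):print(n,pt(c,u,v,z).round(3))
im=cv2.resize(c["color"][130:260,180:440,::-1],None,fx=3,fy=3,interpolation=cv2.INTER_CUBIC);cv2.imwrite("pics/topc.png",im)
E
```

```text
cup [ 0.527 -0.108  0.105]
red [ 0.534 -0.204  0.105]
blue [ 0.416 -0.19   0.105]
stud [0.521 0.211 0.048]
tray [0.508 0.133 0.02 ]
mug [0.61  0.397 0.094]
case [0.394 0.387 0.02 ]
er [ 0.385 -0.022  0.01 ]
shelf [ 0.706 -0.113  0.1  ]
```

View pics/topc.png

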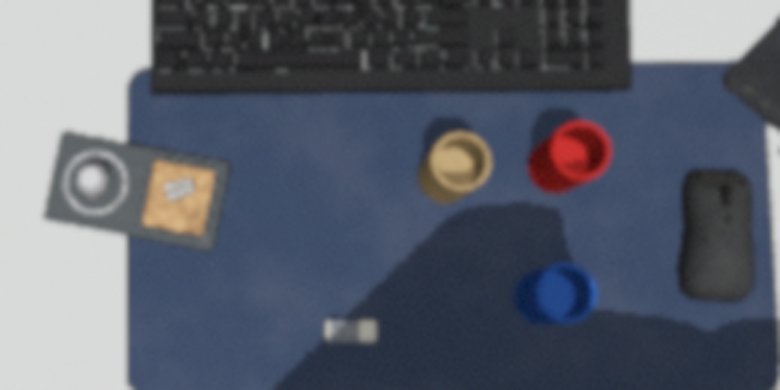

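```bash
python3 -m inch '[[1,[0,0,-0.5],[0,0,-0.186]],[1,[0,0,-0.5],[0,0,-0.186]],[1,[0,0,-0.5],[0,0,-0.186]],[1,[0,0,-0.5],[0,0,-0.186]],[1,[0,0,-0.5],[0,0,-0.186]],[1,[0,0,-0.5],[0,0,-0.186]],[1,[0,0,0],[0,0,-0.186]],[1,[0,0,0],[0,0,-0.014]],[1,[4.2,3.9,0],[0,0,0]],[1,[4.2,3.9,0],[0,0,0]],[1,[4.2,3.9,0],[0,0,0]],[1,[4.2,3.9,0],[0,0,0]],[1,[4.2,3.9,0],[0,0,0]],[1,[4.2,3.9,0],[0,0,0]],[1,[4.2,3.9,0],[0,0,0]],[1,[4.2,3.9,0],[0,0,0]],[1,[4.2,3.9,0],[0,0,0]],[1,[4.2,3.9,0],[0,0,0]]]'
python3 -m inch '[[1,[0,0,0],[0,0,0]],[1,[0,0,0],[0,0,0]]]'
python3 - <<'E'
from h import *
s,c=wrist();np.savez("w1.npz",**c);print(rot(s).round(3).tolist())
cv2.imwrite("pics/w1.png",c["color"][:,:,::-1])
E
```

```text
t: 2.4
tcp_pos: [0.5297, -0.1106, 0.2486]
tool_rot: [0.0, 0.709, 0.706, -0.0]
contact_force: [0.5, -1.0, 0.8]
grip_width: 0.0927
grasp_force: 0.0
t: 2.65
tcp_pos: [0.5282, -0.1122, 0.2482]
tool_rot: [-0.0, 0.707, 0.707, -0.0]
contact_force: [0.2, -0.2, -0.3]
grip_width: 0.0927
grasp_force: 0.0
[[0.001, 1.0, -0.001], [1.0, -0.001, -0.0], [-0.0, -0.001, -1.0]]
```

View pics/w1.png

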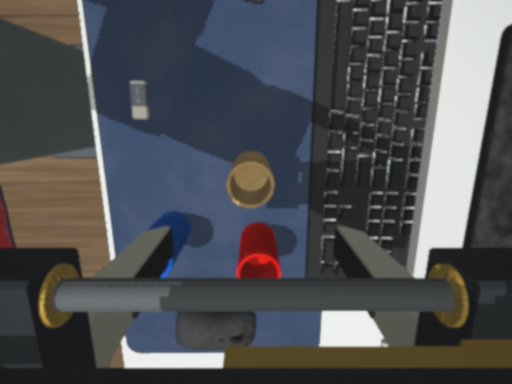

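```bash
python3 - <<'E'
from h import *
def rim(c,near,side):
    h=cv2.cvtColor(np.ascontiguousarray(c["color"]),cv2.COLOR_RGB2HSV)
    m=cv2.inRange(h,(10,70,50),(28,255,255));m=cv2.morphologyEx(m,cv2.MORPH_CLOSE,np.ones((5,5)))
    for k in blobs(m):print(cv2.boundingRect(k),cv2.contourArea(k))
    k=min(blobs(m),key=lambda k:np.linalg.norm(k[:,0].mean(0)-near))[:,0].astype(float)
    k=k[side(k)]; return cv2.fitEllipse(k.astype(np.float32)),k
c=dict(np.load("w1.npz"))
e,k=rim(c,(251,180),lambda k:k[:,1]>176);print(e,pt(c,*e[0],.105))
c=dict(np.load("top.npz"))
e,k=rim(c,(334,183),lambda k:k[:,0]+0>326);print(e,pt(c,*e[0],.105), k.max(0), k.min(0))
# blue channel of the stud neighbourhood: bright pixels
g=cv2.cvtColor(np.ascontiguousarray(c["color"]),cv2.COLOR_RGB2GRAY);print(g[180:202,200:222:1])
E
```

```text
(110, 345, 13, 24) 173.0
(224, 339, 288, 29) 6164.0
(428, 263, 42, 65) 1271.0
(0, 155, 109, 173) 10413.0
(227, 152, 48, 56) 1955.5
(0, 0, 81, 45) 2510.0
((250.32037353515625, 184.49008178710938), (43.939483642578125, 46.80302429199219), 80.78115844726562) [ 0.52527967 -0.11144553  0.105     ]
(172, 266, 340, 118) 21080.5
(227, 183, 25, 26) 433.0
(320, 174, 23, 23) 357.0
(129, 142, 21, 23) 286.0
(219, 65, 25, 12) 127.0
((329.8650207519531, 184.9385223388672), (20.185884475708008, 26.197864532470703), 59.73735427856445) [ 0.52236704 -0.10029958  0.105     ] [342. 196.] [327. 174.]
[[111 101 100  99 101 103 113 126 136 139 141 141 141 144 144 140 131 117
  105 100  99  98]
 [107 101  99 103 111 128 142 153 158 151 144 139 141 150 160 164 159 146
  125 107  99  98]
 [103 100 103 112 133 155 162 157 145 132 121 116 115 126 137 148 157 162
  148 127 109 100]
 [101 101 109 129 150 159 154 135 119 106  97  92  90  91  96 108 130 151
  157 148 129 108]
 [100 104 121 144 154 145 129 117 113 111 109 107  99  90  79  78  98 125
  146 159 152 125]
 [101 111 136 152 146 126 117 126 142 152 156 151
[... 832 characters left out ...]
4 149 137 125 112 102  99  99
  104 123 148 155]
 [107 127 149 149 131 112 104 105 115 126 132 127 118 108 103  98  99 101
  113 136 151 143]
 [103 116 140 158 156 131 111 102 104 111 115 113 107 102 102  99 101 112
  128 145 146 128]
 [102 107 125 153 167 156 130 110 104 102 104 104 103 102 102 106 115 130
  143 143 131 113]
 [101 104 111 134 159 167 154 134 119 111 108 106 109 110 115 129 145 149
  145 130 113 102]
 [101 100 104 115 136 156 160 156 147 138 135 136 138 142 146 155 161 151
  132 114 105 100]
 [100 101  99 104 113 128 141 150 157 157 158 158 162 165 160 156 148 133
  114 106 102 101]
 [100 100 100 101 102 107 115 125 136 140 142 145 146 148 141 130 119 111
  104 102 101 101]]
```

```bash
python3 -m inch '[[1,[0.1,-0.2,3],[0,0,0]],[1,[0,0,3],[0,0,0]],[1,[0,0,3],[0,0,0]],[1,[0,0,3],[0,0,0]],[1,[0,0,3],[0,0,0]],[1,[0,0,2],[0,0,0]],[1,[0,0,1.3],[0,0,0]],[1,[0,0,0],[0,0,0]],[1,[0,0,0],[0,0,0]]]'
python3 - <<'E'
from h import *
s,c=wrist();np.savez("w2.npz",**c)
cv2.imwrite("pics/w2.png",c["color"][:,:,::-1])
E
```

```text
t: 3.82
tcp_pos: [0.5271, -0.1119, 0.0665]
tool_rot: [0.001, 0.707, 0.707, 0.0]
contact_force: [0.4, 0.5, 0.5]
grip_width: 0.0925
grasp_force: 0.0
```

View pics/w2.png

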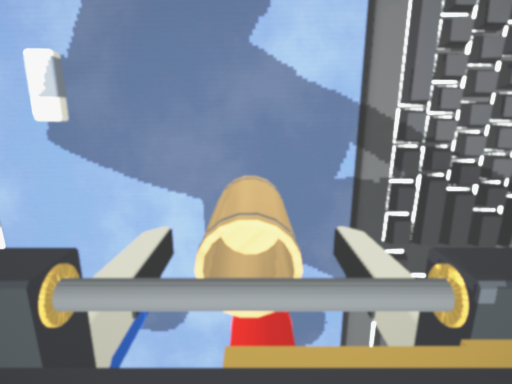

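```bash
python3 - <<'E'
from h import *
c=dict(np.load("w2.npz"))
for p in((249.5,269),(249.5,316),(198,268),(301,268),(249.5,221)):print(p,pt(c,*p,.105).round(4))
for y in(-.112,-.110,-.108):print(y,pix(c,np.array([.5265,y-.025,.105])).round(1),pix(c,np.array([.5265,y+.025,.105])).round(1))
E
```

```text
(249.5, 269) [ 0.5255 -0.1113  0.105 ]
(249.5, 316) [ 0.5254 -0.136   0.105 ]
(198, 268) [ 0.502  -0.1108  0.105 ]
(301, 268) [ 0.5491 -0.1109  0.105 ]
(249.5, 221) [ 0.5256 -0.0881  0.105 ]
-0.112 [251.7 317.8] [251.4 218.5]
-0.11 [251.7 314.1] [251.4 214.2]
-0.108 [251.7 310.5] [251.4 209.8]
```

```bash
python3 -m inch '[[1,[0.05,-0.15,0],[0,0,0]],[-1,[0,0,0],[0,0,0]],[-1,[0,0,0],[0,0,0]],[-1,[0,0,0],[0,0,0]],[-1,[0,0,0],[0,0,0]],[-1,[0,0,0],[0,0,0]],[-1,[0,0,0],[0,0,0]],[-1,[0,0,0],[0,0,0]]]' 45
```

```text
t: 4.88
tcp_pos: [0.5252, -0.1107, 0.0656]
tool_rot: [-0.0, 0.707, 0.707, 0.0]
contact_force: [0.5, 0.2, -0.6]
grip_width: 0.0489
grasp_force: 45.0
```

```bash
python3 -m inch '[[-1,[0,0,-0.5],[0,0,0]],[-1,[0,0,-1.5],[0,0,0]],[-1,[0,0,-3],[0,0,0]],[-1,[0,0,-3],[0,0,0]],[-1,[0,0,-3],[0,0,0]],[-1,[0,0,-2],[0,0,0]],[-1,[2,0,0],[0,0,0]],[-1,[4,0,0],[0,0,0]],[-1,[4,0,0],[0,0,0]],[-1,[4,0,0],[0,0,0]],[-1,[4,0,0],[0,0,0]],[-1,[2,0,0],[0,0,0]],[-1,[0,0,0],[0,0,0]],[-1,[0,0,0],[0,0,0]],[-1,[0,0,0],[0,0,0]]]'
python3 - <<'E'
from h import *
s,c=wrist();np.savez("w3.npz",**c)
cv2.imwrite("pics/w3.png",c["color"][:,:,::-1])
c=dict(np.load("top.npz"))
print(pt(c,210.8,190.7,.012),pt(c,209.7,189.3,.048))
E
```

```text
t: 6.75
tcp_pos: [0.5251, 0.0885, 0.1955]
tool_rot: [-0.0, 0.707, 0.707, -0.0]
contact_force: [-0.0, 0.1, -2.4]
grip_width: 0.049
grasp_force: 45.0
[0.5207433 0.2136946 0.012    ] [0.52000132 0.21190759 0.048     ]
```

View pics/w3.png

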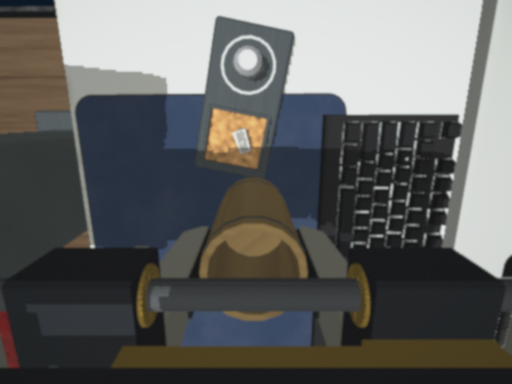

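```bash
cat >> h.py <<'E'
def ring(c,box):
    x0,y0,x1,y1=box
    g=cv2.cvtColor(np.ascontiguousarray(c["color"]),cv2.COLOR_RGB2GRAY)[y0:y1,x0:x1]
    b=cv2.threshold(g,0,255,cv2.THRESH_BINARY+cv2.THRESH_OTSU)[1]
    out=[]
    for k in blobs(b,15): 
        if len(k)>=5: out.append((cv2.fitEllipse(k),cv2.boundingRect(k)))
    return [((e[0][0]+x0,e[0][1]+y0),e[1],r) for e,r in out],g,b
E
python3 - <<'E'
from h import *
c=dict(np.load("w3.npz"))
r,g,b=ring(c,(216,28,280,98))
for q in r: print(q,pt(c,*q[0],.012),pt(c,*q[0],.048))
x=cv2.resize(c["color"][15:180,190:300,::-1],None,fx=5,fy=3.6*5/3.6,interpolation=cv2.INTER_CUBIC)[:600];cv2.imwrite("pics/w3c.png",x)
for y in (.2105,.2125,.2145):print(pix(c,np.array([.5205,y,.048])),pix(c,np.array([.5205,y,.012])))
E
```

```text
((247.8174991607666, 64.48839950561523), (55.03925704956055, 59.380226135253906), (4, 7, 56, 60)) [0.51973682 0.21012461 0.012     ] [0.52031643 0.20460193 0.048     ]
[247.97398182  57.75921005] [248.53780081  64.10453134]
[247.96129491  55.4618936 ] [248.52734757  62.06349446]
[247.94856393  53.1565978 ] [248.51686192  60.01613009]
```

View pics/w3c.png

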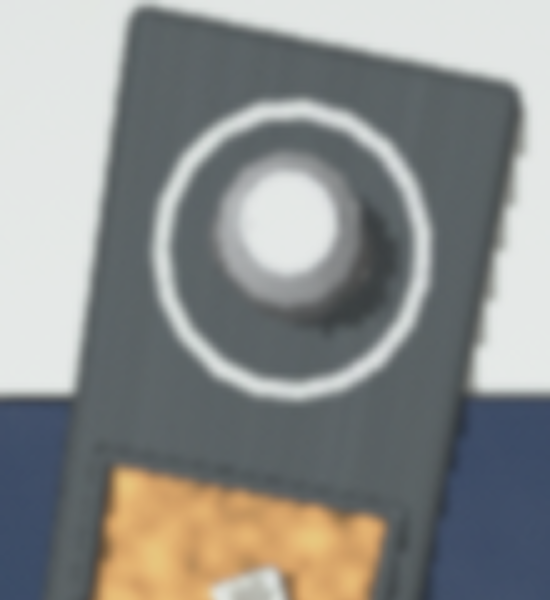

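```bash
python3 -m inch '[[-1,[2,-0.2,2],[0,0,0]],[-1,[2,-0.3,2],[0,0,0]],[-1,[2,0,2],[0,0,0]],[-1,[0,0,0],[0,0,0]],[-1,[0,0,0],[0,0,0]],[-1,[0,0,0],[0,0,0]]]'
python3 - <<'E'
from h import *
s,c=wrist();np.savez("w4.npz",**c)
cv2.imwrite("pics/w4.png",c["color"][:,:,::-1])
c=viewer.camera("top");np.savez("top4.npz",**c)
a=cv2.resize(np.ascontiguousarray(c["color"][160:225,180:280,::-1]),None,fx=5,fy=5,interpolation=cv2.INTER_CUBIC)
w=cv2.imread("pics/w4.png")[0:270,100:400];w=cv2.resize(w,None,fx=2,fy=2)[:, :]
o=np.zeros((600,800,3),np.uint8);
o=np.zeros((600,800,3),np.uint8);w4=cv2.resize(cv2.imread("pics/w4.png")[:,150:350],None,fx=1.5,fy=1.5);o[:576,:300]=w4;o[:325,300:800]=a;cv2.imwrite("pics/c4.png",o)
E
```

```text
t: 7.55
tcp_pos: [0.521, 0.1484, 0.1366]
tool_rot: [0.001, 0.707, 0.707, 0.001]
contact_force: [-0.0, -0.2, -1.2]
grip_width: 0.0491
grasp_force: 45.0
```

View pics/c4.png

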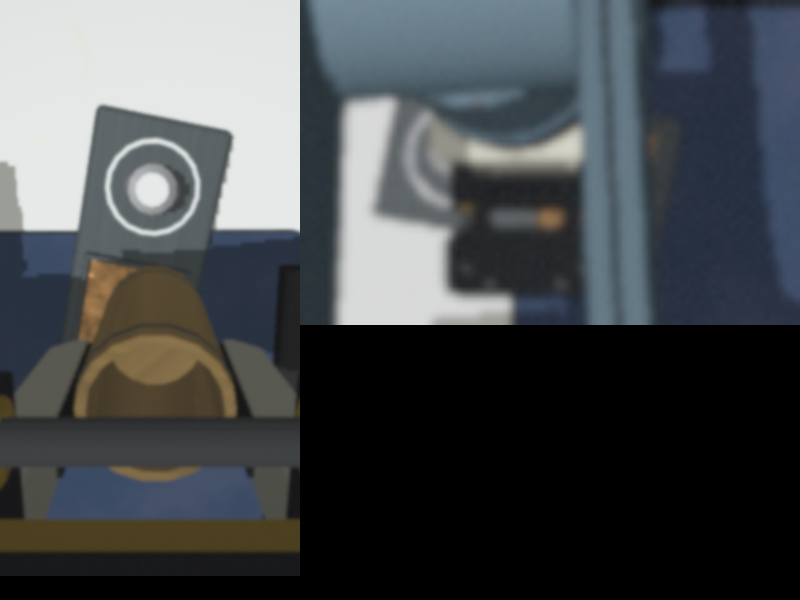

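```bash
python3 - <<'E'
from h import *
c=dict(np.load("w4.npz"))
r,g,b=ring(c,(218,88,286,160))
for q in r: print(q,pt(c,*q[0],.012))
g=cv2.cvtColor(np.ascontiguousarray(c["color"]),cv2.COLOR_RGB2GRAY)[105:150,232:272]
for k in blobs(g>200,15):
    e=cv2.minEnclosingCircle(k);u,v=e[0][0]+232,e[0][1]+105;print("top",u,v,e[1],pt(c,u,v,.048))
z=.1366+.0395
for p in((200,270),(308,270),(254,222),(254,320),(254,272)):print(p,pt(c,*p,z).round(4))
E
```

```text
((251.3014907836914, 124.13587188720703), (63.04191207885742, 64.6739730834961), (2, 4, 64, 66)) [0.51978133 0.20999714 0.012     ]
top 250.6363639831543 126.0 11.121147155761719 [0.51938339 0.2093139  0.048     ]
(200, 270) [0.4969 0.1491 0.1761]
(308, 270) [0.546  0.1489 0.1761]
(254, 222) [0.5215 0.172  0.1761]
(254, 320) [0.5214 0.1228 0.1761]
(254, 272) [0.5215 0.148  0.1761]
```

```bash
python3 -m inch '[[-1,[2,-0.07,0],[0,0,0]],[-1,[2,-0.05,0],[0,0,0]],[-1,[2.15,-0.05,0],[0,0,0]],[-1,[0,0,1],[0,0,0]],[-1,[0,0,1],[0,0,0]],[-1,[0,0,0],[0,0,0]],[-1,[0,0,0],[0,0,0]]]'
python3 -m inch '[[-1,[0,0,0.3],[0,0,0]],[-1,[0,0,0.3],[0,0,0]],[-1,[0,0,0.2],[0,0,0]],[-1,[0,0,0],[0,0,0]],[-1,[0,0,0],[0,0,0]]]'
```

```text
t: 8.52
tcp_pos: [0.5185, 0.2102, 0.1155]
tool_rot: [-0.0, 0.707, 0.707, -0.0]
contact_force: [-0.1, -0.6, -0.1]
grip_width: 0.0489
grasp_force: 45.0
t: 9.15
tcp_pos: [0.5185, 0.2108, 0.1077]
tool_rot: [0.0, 0.707, 0.707, 0.0]
contact_force: [0.2, 0.2, -1.1]
grip_width: 0.0485
grasp_force: 45.0
```

```bash
python3 -m inch '[[-1,[0,0,0.2],[0,0,0]],[-1,[0,0,0.2],[0,0,0]],[-1,[0,0,0],[0,0,0]],[-1,[0,0,0],[0,0,0]]]';python3 -m inch '[[-1,[0,0,0.2],[0,0,0]],[-1,[0,0,0.2],[0,0,0]],[-1,[0,0,0.1],[0,0,0]],[-1,[0,0,0],[0,0,0]],[-1,[0,0,0],[0,0,0]]]'
```

```text
t: 9.65
tcp_pos: [0.5188, 0.2107, 0.1037]
tool_rot: [0.0, 0.707, 0.707, 0.0]
contact_force: [1.4, -0.5, -1.6]
grip_width: 0.0492
grasp_force: 45.0
t: 10.28
tcp_pos: [0.5188, 0.2107, 0.0987]
tool_rot: [0.0, 0.707, 0.707, 0.0]
contact_force: [2.9, 0.5, -1.3]
grip_width: 0.0493
grasp_force: 45.0
```

```bash
python3 -m inch '[[-1,[0,0.08,0],[0,0,0]],[-1,[0,0,0],[0,0,0]],[-1,[0,0,0],[0,0,0]]]'; python3 -m inch '[[-1,[0,0,0.2],[0,0,0]],[-1,[0,0,0.2],[0,0,0]],[-1,[0,0,0.1],[0,0,0]],[-1,[0,0,0],[0,0,0]],[-1,[0,0,0],[0,0,0]]]'
```

```text
t: 10.65
tcp_pos: [0.5189, 0.2108, 0.0986]
tool_rot: [-0.0, 0.707, 0.707, -0.0]
contact_force: [0.7, -1.0, -0.1]
grip_width: 0.0489
grasp_force: 45.0
t: 11.28
tcp_pos: [0.5192, 0.2108, 0.0936]
tool_rot: [-0.0, 0.707, 0.707, -0.0]
contact_force: [1.6, -0.6, -0.7]
grip_width: 0.0491
grasp_force: 45.0
```

```bash
python3 -m inch '[[-1,[0,0.05,0.2],[0,0,0]],[-1,[0,0,0.2],[0,0,0]],[-1,[0,0,0.1],[0,0,0]],[-1,[0,0,0],[0,0,0]]]'; python3 -m inch '[[-1,[0,0,0.2],[0,0,0]],[-1,[0,0,0.2],[0,0,0]],[-1,[0,0,0.1],[0,0,0]],[-1,[0,0,0],[0,0,0]],[-1,[0,0,0],[0,0,0]]]'
```

```text
t: 11.78
tcp_pos: [0.52, 0.2108, 0.0893]
tool_rot: [0.0, 0.707, 0.707, 0.0]
contact_force: [-0.5, -2.2, 3.9]
grip_width: 0.0493
grasp_force: 45.0
t: 12.4
tcp_pos: [0.5199, 0.2107, 0.0837]
tool_rot: [0.0, 0.707, 0.707, 0.0]
contact_force: [1.4, -0.9, 3.3]
grip_width: 0.0492
grasp_force: 45.0
```

```bash
python3 -m inch '[[-1,[0,0,0.2],[0,0,0]],[-1,[0,0,0.2],[0,0,0]],[-1,[0,0,0],[0,0,0]],[-1,[0,0,0],[0,0,0]]]'; python3 -m inch '[[-1,[0,0,0.1],[0,0,0]],[-1,[0,0,0.1],[0,0,0]],[-1,[0,0,0],[0,0,0]],[-1,[0,0,0],[0,0,0]]]'
```

```text
t: 12.9
tcp_pos: [0.5195, 0.2107, 0.079]
tool_rot: [-0.0, 0.707, 0.707, -0.0]
contact_force: [1.3, -0.4, -3.5]
grip_width: 0.0492
grasp_force: 45.0
t: 13.4
tcp_pos: [0.5195, 0.2108, 0.0777]
tool_rot: [-0.0, 0.707, 0.707, -0.0]
contact_force: [0.1, 0.2, -0.8]
grip_width: 0.0491
grasp_force: 45.0
```

```bash
python3 -m inch '[[-1,[0,0,0.1],[0,0,0]],[-1,[0,0,0],[0,0,0]],[-1,[0,0,0],[0,0,0]]]'; python3 -m inch '[[-1,[0,0,0.1],[0,0,0]],[-1,[0,0,0],[0,0,0]],[-1,[0,0,0],[0,0,0]]]'
```

```text
t: 13.78
tcp_pos: [0.5196, 0.2109, 0.0776]
tool_rot: [0.0, 0.707, 0.707, 0.0]
contact_force: [-2.0, 0.4, 6.7]
grip_width: 0.0493
grasp_force: 45.0
t: 14.15
tcp_pos: [0.5196, 0.2109, 0.0775]
tool_rot: [0.0, 0.707, 0.707, 0.0]
contact_force: [-5.4, -1.3, 13.9]
grip_width: 0.0493
grasp_force: 45.0
```

```bash
python3 -m inch '[[-1,[0,0,-0.05],[0,0,0]],[-1,[0,0,-0.05],[0,0,0]],[-1,[0,0,-0.05],[0,0,0]],[-1,[0,0,-0.05],[0,0,0]],[-1,[0,0,0],[0,0,0]],[-1,[0,0,0],[0,0,0]]]'; python3 -m inch '[[-1,[0,0,-0.03],[0,0,0]],[-1,[0,0,-0.03],[0,0,0]],[-1,[0,0,-0.03],[0,0,0]],[-1,[0,0,0],[0,0,0]],[-1,[0,0,0],[0,0,0]]]'
```

```text
t: 14.9
tcp_pos: [0.5197, 0.2108, 0.0776]
tool_rot: [-0.0, 0.707, 0.707, -0.0]
contact_force: [-1.6, -0.7, 3.1]
grip_width: 0.0487
grasp_force: 45.0
t: 15.52
tcp_pos: [0.5197, 0.2107, 0.0784]
tool_rot: [0.0, 0.707, 0.707, -0.0]
contact_force: [0.6, 0.6, -1.4]
grip_width: 0.0487
grasp_force: 45.0
```

```bash
python3 -m inch '[[-1,[0,0,-0.03],[0,0,0]],[-1,[0,0,-0.03],[0,0,0]],[-1,[0,0,0],[0,0,0]],[-1,[0,0,0],[0,0,0]]]'; python3 -m inch '[[-1,[0,0,-0.03],[0,0,0]],[-1,[0,0,-0.03],[0,0,0]],[-1,[0,0,0],[0,0,0]],[-1,[0,0,0],[0,0,0]]]'
```

```text
t: 16.02
tcp_pos: [0.5197, 0.2107, 0.079]
tool_rot: [-0.0, 0.707, 0.707, -0.0]
contact_force: [1.3, 0.3, -4.5]
grip_width: 0.0488
grasp_force: 45.0
t: 16.52
tcp_pos: [0.5197, 0.2107, 0.0796]
tool_rot: [-0.0, 0.707, 0.707, -0.0]
contact_force: [1.4, -0.6, -6.2]
grip_width: 0.0489
grasp_force: 45.0
```

```bash
python3 -m inch '[[-1,[0,0,-0.03],[0,0,0]],[-1,[0,0,-0.03],[0,0,0]],[-1,[0,0,0],[0,0,0]],[-1,[0,0,0],[0,0,0]]]'; python3 -m inch '[[-1,[0,0,-0.03],[0,0,0]],[-1,[0,0,0],[0,0,0]],[-1,[0,0,0],[0,0,0]]]'
```

```text
t: 17.02
tcp_pos: [0.5196, 0.2107, 0.0802]
tool_rot: [-0.0, 0.707, 0.707, -0.0]
contact_force: [2.2, 0.2, -9.2]
grip_width: 0.0491
grasp_force: 45.0
t: 17.4
tcp_pos: [0.5196, 0.2107, 0.0805]
tool_rot: [-0.0, 0.707, 0.707, -0.0]
contact_force: [2.2, -0.3, -10.5]
grip_width: 0.0489
grasp_force: 45.0
```

```bash
for i in 1; do python3 -m inch '[[-1,[0,0,-0.015],[0,0,0]],[-1,[0,0,0],[0,0,0]],[-1,[0,0,0],[0,0,0]],[-1,[0,0,0],[0,0,0]]]'; done; python3 -m inch '[[-1,[0,0,0],[0,0,0]],[-1,[0,0,0],[0,0,0]],[-1,[0,0,0],[0,0,0]],[-1,[0,0,0],[0,0,0]]]'; python3 -m inch '[[-1,[0,0,0],[0,0,0]],[-1,[0,0,0],[0,0,0]],[-1,[0,0,0],[0,0,0]],[-1,[0,0,0],[0,0,0]]]'
```

```text
t: 17.9
tcp_pos: [0.5196, 0.2107, 0.0807]
tool_rot: [-0.0, 0.707, 0.707, -0.0]
contact_force: [1.6, -1.0, -11.6]
grip_width: 0.0491
grasp_force: 45.0
t: 18.4
tcp_pos: [0.5196, 0.2107, 0.0807]
tool_rot: [-0.0, 0.707, 0.707, -0.0]
contact_force: [2.2, -0.5, -11.6]
grip_width: 0.0491
grasp_force: 45.0
t: 18.9
tcp_pos: [0.5197, 0.2108, 0.0808]
tool_rot: [-0.0, 0.707, 0.707, -0.0]
contact_force: [0.8, -0.4, -11.2]
grip_width: 0.049
grasp_force: 45.0
```

```bash
python3 -m inch '[[-1,[0,0,0.05],[0,0,0]],[-1,[0,0,0.05],[0,0,0]],[-1,[0,0,0.05],[0,0,0]],[-1,[0,0,0.05],[0,0,0]],[-1,[0,0,0.05],[0,0,0]],[-1,[0,0,0],[0,0,0]],[-1,[0,0,0],[0,0,0]]]'; python3 -m inch '[[-1,[0,0,0.05],[0,0,0]],[-1,[0,0,0.05],[0,0,0]],[-1,[0,0,0],[0,0,0]],[-1,[0,0,0],[0,0,0]]]'
```

```text
t: 19.77
tcp_pos: [0.52, 0.2109, 0.0787]
tool_rot: [0.0, 0.707, 0.707, 0.0]
contact_force: [-0.3, -1.5, -2.2]
grip_width: 0.049
grasp_force: 45.0
t: 20.27
tcp_pos: [0.5202, 0.2109, 0.0776]
tool_rot: [0.0, 0.707, 0.707, 0.0]
contact_force: [-0.1, -0.6, -0.8]
grip_width: 0.0492
grasp_force: 45.0
```

```bash
python3 -m inch '[[-1,[0,0,0.1],[0,0,0]],[-1,[0,0,0],[0,0,0]],[-1,[0,0,0],[0,0,0]]]'; python3 -m inch '[[-1,[0,0,-0.05],[0,0,0]],[-1,[0,0,0],[0,0,0]],[0.3,[0,0,0],[0,0,0]],[0.3,[0,0,0],[0,0,0]],[0.5,[0,0,0],[0,0,0]],[1,[0,0,0],[0,0,0]],[1,[0,0,0],[0,0,0]],[1,[0,0,0],[0,0,0]],[1,[0,0,0],[0,0,0]]]'
```

```text
t: 20.65
tcp_pos: [0.5202, 0.2109, 0.0775]
tool_rot: [0.0, 0.707, 0.707, 0.001]
contact_force: [-2.6, -0.5, 7.4]
grip_width: 0.0491
grasp_force: 45.0
t: 21.78
tcp_pos: [0.5197, 0.2108, 0.0768]
tool_rot: [-0.0, 0.707, 0.707, -0.0]
contact_force: [0.1, 0.5, 0.2]
grip_width: 0.0927
grasp_force: 0.0
```

Free; retract up and away, then check.

```bash
python3 -m inch '[[1,[0,0,-2],[0,0,0]],[1,[0,0,-3],[0,0,0]],[1,[0,0,-4],[0,0,0]],[1,[0,0,-4],[0,0,0]],[1,[0,0,-4],[0,0,0]],[1,[-4,0,0],[0,0,0]],[1,[-4,0,0],[0,0,0]],[1,[0,0,0],[0,0,0]],[1,[0,0,0],[0,0,0]]]'
python3 - <<'E'
from h import *
s,c=wrist();np.savez("w5.npz",**c)
w=c["color"][:,:,::-1];t=viewer.camera("scene")["color"][:,:,::-1]
t=cv2.resize(np.ascontiguousarray(t[150:260,170:350]),None,fx=2,fy=2)
o=np.zeros((600,520,3),np.uint8);o[:384,:512]=w;o[384:600,:360]=t[:216];cv2.imwrite("pics/c5.png",o)
E
```

```text
t: 22.9
tcp_pos: [0.5197, 0.131, 0.2469]
tool_rot: [-0.0, 0.707, 0.707, 0.0]
contact_force: [-0.3, 0.5, 0.2]
grip_width: 0.0931
grasp_force: 0.0
```

View pics/c5.png

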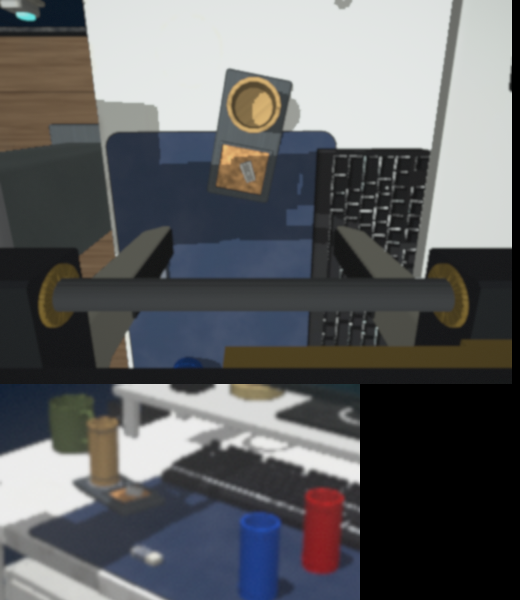

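The cup stands upright on the stud (rim centre around pixel (254,104) in the wrist view). The eraser, mug, and the blue and red look-alikes are undisturbed.

```bash
python3 -c "
from cell import arm
print(arm.finish_job())"
```

```text
the job is handed in; nothing more can be done
None
```

The cup is fully home on the stud and upright; it held a straight pull of about 11.5 N for just over a second (highest reading 11.6 N), I let go without moving anything else, and the job is handed in.

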